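# Charge the grinding pan with three balls

## Robot

A 6-joint arm with a two-finger parallel gripper is mounted at the origin on a cart in front of the work surface, level with it; the furniture and walls round the work are solid. World frame = base frame: x ahead of the robot, y to its left, z up, the work surface at z = 0. Lengths are in m, angles in rad, forces in N, time in s.
With the tool pointing down it reaches from about 0.35 to 0.975 m from the base axis. Payload 4.9 kg.
Tool frame: the origin (TCP) lies midway between the tips of the shut fingers; the grasp point (between the pads) lies ctrl.grip_depth behind it (ctrl.grip_depth is the distance from the TCP to the grasp point, in m); y points along the fingers, z is the direction in which the jaws open and shut, and the axes are right-handed (so a half turn about y gives the same grasp; the last joint's range is limited). The gripper opens to 85 mm and grips with 20 to 120 N. Pads are 22 mm wide; open, the fingers measure 114 mm over their backs; the gripper's body (76 mm by 85 mm) begins 54 mm behind the grasp point. The pads swing forward as they close: fully open they stand 13 mm farther back than shut.
Start: joints at [1.116, 0.053, 1.613, -0, 1.476, -0.119], TCP at [0.206, 0.59, 0.231] pointing down, gripper open.
Joint ranges: [-3.01, 3.01], [-1.01, 2.22], [0.06, 2.58], [-1.02, 4.17], [0.09, 2.62], [-3.14, 3.14]. Speed limits (rad/s): [2.57, 2.57, 3.14, 3.14, 3.14, 3.14].

## Interface

Orientations are given as a rotation vector (axis times angle).
In Python, from station import ctrl gives the robot as it stands.
- The arm moves only by the tool jog_arm, never from a script. Its argument "moves" is a list of rows, each a list of 6 numbers: the shift along the tool's x, y, z in mm, then the turn, a rotation vector about the tool's x, y, z in rad. In form: [[x, y, z, wx, wy, wz], ...]. A call has 1 to 12 rows; each row shifts and turns the commanded pose from where the row before left it, along the tool's axes as they then stand; what a row does not reach is not made up. A row lasts 1/10 s, in which the tool goes at most 50 mm and 8.59 degrees, less where a joint would pass 70% of its speed; a pose out of reach is approached as far as the arm can. A call is refused whole if a number of a shift passes 50 or a number of a turn 0.15, either way. A call with a gripper value outside its range is refused whole. "grip" is the finger opening in mm, from 0 to 85.4, set as the call begins (left out, the last holds). The fingers move at their own pace and stop on an object; "grip_force" is the grip in N (left out, the last holds). Time passes only in rows, so rows that do not move let the fingers close. It gives the time, the measured TCP pose, the force and the opening at its end, in the units of the state.
- ctrl.get_obs(): the state, without advancing time (a new reading comes with each control period).
- ctrl.get_image(name): name is "scene" or "top" or "wrist"; returns the picture (400x640x3 uint8, red, green, blue); there is no depth.
- ctrl.camera_params(name): a dict with "fx", "fy", "cx", "cy" (pixels), "pose" (4x4, takes a point from camera to world coordinates); the wrist camera has in their place "T_tool_cam" (4x4, takes a point from camera to tool coordinates, whose origin is the TCP and whose axes are the tool frame's). Camera axes: x right, y up, looking along -z (the intrinsics and any distortion apply to the point x, -y, -z); pixel columns grow to the right and rows downward; lengths in m; the calibration is good to about 2 mm. A picture is of the moment at which its call begins: read the wrist's pose just before it. camera_params takes no time and is no camera call.
- ctrl.finish_job(): hands the job in, once; it reports no verdict.
The state is a dict: "t": time; "q": joint angles; "dq": joint speeds; "effort": joint torques, N m; "tool_pos": TCP position; "tool_rot": TCP orientation; "contact_force": force on the tool from outside, world axes, zero at the start; "wrist_torque": the same for the moment, N m; "opening": finger opening in m.
Only numpy, scipy, OpenCV 4.12 (cv2) and the standard library are available. Lean on these libraries where they do the work, as an engineer would, in place of code of your own. Each camera call takes 0.05 s, during which the arm holds its last target. There are 200 camera calls.

## Task

Charge the porcelain pan for grinding pigment: stand it on the dispenser's base plate with its bowl under the spout, turn the wing knob clockwise by exactly three clicks so that three balls fall into it, then stand the charged pan level on the shaker's platform, inside the rim, and let go. Spill no ball, leave the knob resting at its third click, and do not knock the two jars about.

Things in the scene. Friction and masses are not known exactly. Their poses are not given: they have to be found in the camera images.
- paddle_wheel (a joint): Turning angle of the wing knob and the six-bladed paddle wheel on its shaft (rad): 0 at the start, grows clockwise as seen from the robot's side, facing the knob. A spring detent pulls it to the nearest click, one every 1.047 rad (60 degrees), and holds it there when let go; peak resistance about 0.2 N m. Each click clockwise lets exactly one ball fall out of the spout.
- knob_grip (a point): Centre of the wing knob's grip: a black bar 78 mm long, 14 wide, 30 deep (along the shaft), with a white line on one end. x: along the bar toward the line, which points up the slope at angle 0. z: out along the shaft, which leans 35 degrees from upright toward the dispenser's -x (robot) side. The housing's clear cover, 101 mm across, is 29 mm below this point along the shaft. Turns with the knob.
- dispenser: Fixed gravity dispenser for grinding balls: grey base plate 240 x 120 x 6 mm, column, sloping housing with a clear cover; the dark balls show in the paddle wheel and in the straight feed behind it. Origin: on the worktop, under the middle of the base plate and of the wheel; x from the spout toward the feed (away from the robot), y left, z up.
- spout (a point): Centre of the lower opening of the dispenser's spout, a square aluminium chute 42 mm wide; 80 mm above the worktop, 74 mm above the base plate. Its front wall is 21 mm to the dispenser's -x side. Balls fall straight down from it. Axes as the dispenser's.
- pan_floor (a point): Middle of the inner floor of the white porcelain pan, 6 mm above its underside. Pan: 104 mm across the rim, 76 mm across the underside, 46 mm high, wall 5 mm, with a straight handle to -x. z up when it stands level, x from the handle's end to the pan. About 0.22 kg.
- pan_handle (a point): grasp point on the pan's handle, at the middle of its thickness, 95 mm from the pan's axis along -x and 35 mm above the pan's underside. The handle is 16 mm wide, 14 mm thick, straight, and ends in a round 22 mm knob centred 136 mm from the pan's axis.
- platform (a point): Middle of the rubber mat on the fixed bench shaker's platform, 67 mm above the worktop. Shaker: a white box 170 (x) x 150 (y) x 46 mm, on it an aluminium platform 112 mm square whose rim stands 9 mm above the mat and is 104 mm wide inside. The pan fits inside with about 9 mm to spare all round, its handle over the rim. z up.
- ball_1_center (a point): centre of a dark grey ceramic grinding ball of 24 mm diameter, 24 g; at the start in the wheel, next to the outlet: falls at the first click
- ball_2_center (a point): centre of a dark grey ceramic grinding ball of 24 mm diameter, 24 g; at the start in the wheel: falls at the second click
- ball_3_center (a point): centre of a dark grey ceramic grinding ball of 24 mm diameter, 24 g; at the start in the wheel, under the feed: falls at the third click
- ball_4_center (a point): centre of a dark grey ceramic grinding ball of 24 mm diameter, 24 g; at the start number 1 in the feed, must stay in the dispenser
- ball_5_center (a point): centre of a dark grey ceramic grinding ball of 24 mm diameter, 24 g; at the start number 2 in the feed, must stay in the dispenser
- ball_6_center (a point): centre of a dark grey ceramic grinding ball of 24 mm diameter, 24 g; at the start number 3 in the feed, must stay in the dispenser
- ball_7_center (a point): centre of a dark grey ceramic grinding ball of 24 mm diameter, 24 g; at the start number 4 in the feed, must stay in the dispenser
- pigment_jar_0: bystander: small clear jar with a black lid, 52 mm across, 62 mm high, standing near the back between dispenser and shaker; origin at the centre of its underside
- pigment_jar_2: bystander: clear jar with a black lid, 57 mm across, 70 mm high, standing beside the other one; origin at the centre of its underside
Things that resemble listed ones, but are neither listed nor needed, are in the scene too. Leave any brown look-alike of the part that bears platform alone.

How it is judged:
On the way, in this order (a step that is already met when the one before it is completed fails the run):
1. the pan stands on the dispenser's base plate under the spout, the knob not yet turned (horizontal distance between pan_floor and spout below 0.03 m and height (world z) of pan_floor between 0.009 and 0.015 m and angle between pan_floor's own z axis and vertical below 0.06 rad and value of joint paddle_wheel between -0.3 and 0.3 rad), for 0.2 s.
2. the knob rests at its third click and three balls lie in the pan under the spout (value of joint paddle_wheel between 2.94 and 3.34 rad and horizontal distance between each of ball_1_center, ball_2_center, ball_3_center and pan_floor below 0.04 m and z of ball_1_center in the frame of pan_floor between 0 and 0.036 m and z of ball_2_center in the frame of pan_floor between 0 and 0.036 m and z of ball_3_center in the frame of pan_floor between 0 and 0.036 m and horizontal distance between pan_floor and spout below 0.035 m and height (world z) of pan_floor below 0.02 m), for 0.2 s.
At the end, for the whole second after the job is handed in: The pan stands level (0.05 rad) on the mat inside the platform's rim (middles within 18 mm, inner floor 2 to 10 mm above the mat) with exactly three balls in it; the other four are still in the dispenser; the knob rests at its third click, 3.14 rad (within 0.2) (value of joint paddle_wheel between 2.94 and 3.34 rad and velocity of joint paddle_wheel between -0.1 and 0.1 rad/s and horizontal distance between each of ball_1_center, ball_2_center, ball_3_center and pan_floor below 0.04 m and z of ball_1_center in the frame of pan_floor between 0 and 0.036 m and z of ball_2_center in the frame of pan_floor between 0 and 0.036 m and z of ball_3_center in the frame of pan_floor between 0 and 0.036 m and height (world z) of each of ball_4_center, ball_5_center, ball_6_center, ball_7_center above 0.115 m and horizontal distance between pan_floor and platform below 0.018 m and z of pan_floor in the frame of platform between 0.002 and 0.01 m and angle between pan_floor's own z axis and vertical below 0.05 rad); the robot touches nothing.
It fails at once if a ball lies outside the pan, fallen on the worktop or the base plate ((height (world z) of ball_1_center below 0.06 m and horizontal distance between ball_1_center and pan_floor above 0.055 m) or (height (world z) of ball_2_center below 0.06 m and horizontal distance between ball_2_center and pan_floor above 0.055 m) or (height (world z) of ball_3_center below 0.06 m and horizontal distance between ball_3_center and pan_floor above 0.055 m) or (height (world z) of ball_4_center below 0.06 m and horizontal distance between ball_4_center and pan_floor above 0.055 m) or (height (world z) of ball_5_center below 0.06 m and horizontal distance between ball_5_center and pan_floor above 0.055 m) or (height (world z) of ball_6_center below 0.06 m and horizontal distance between ball_6_center and pan_floor above 0.055 m) or (height (world z) of ball_7_center below 0.06 m and horizontal distance between ball_7_center and pan_floor above 0.055 m)).
It fails at once if the pan is tipped by more than 0.5 rad (angle between pan_floor's own z axis and vertical above 0.5 rad).
It fails at once if one of the two jars is pushed more than 30 mm or knocked over (distance of any of pigment_jar_0, pigment_jar_2 from where it was at the start of the episode above 0.03 m or angle between any of pigment_jar_0, pigment_jar_2's own z axis and vertical above 0.4 rad).
It also fails if it takes over 72 s, if anything falls off the work surface, if the arm or the gripper's body presses on something with over 40 N, if the wrist force passes 120 N, or if a joint passes its speed limit or range.

## Working session

There is one attempt and no reset: what is moved stays moved. The work goes in short steps, Python scripts to look and compute and a tool call to move; the robot and the scene stay as the last step left them, time stands still between calls to the robot, and variables do not carry over. Pictures are saved under pics/ and viewed, about 8 in all and at most 12, crops included, and the job is handed in when it is done.

Besides the shell and the picture viewer there is one more tool, called by a JSON object that holds its "api" and its "payload", one argument or row to a line. jog_arm: Moves the arm, as the interface text tells. Its arguments: {"type":"object","properties":{"moves":{"type":"array","items":{"type":"array","items":{"type":"number"}}},"grip":{"type":"number"},"grip_force":{"type":"number"}},"required":["moves"]}

```bash
ls; mkdir -p pics
python3 - <<'E'
from station import ctrl
import cv2,numpy as np
np.set_printoptions(precision=4,suppress=True)
print(ctrl.get_obs(), ctrl.grip_depth)
for n in("scene","top","wrist"):
    im=ctrl.get_image(n); cv2.imwrite(f"pics/{n}0.png",im[:,:,::-1]); print(n,ctrl.camera_params(n))
a=cv2.imread("pics/scene0.png");b=cv2.imread("pics/top0.png")
E
```

```text
pics
{'t': 0.0, 'q': array([ 1.116 ,  0.0534,  1.6143, -0.    ,  1.476 , -0.119 ]), 'dq': array([-0.0003, -0.0023, -0.0014,  0.0006, -0.0027, -0.0002]), 'effort': array([  0.0007, -39.3684, -37.0174,  -0.    ,   0.0071,   0.    ]), 'tool_pos': array([0.2057, 0.5895, 0.2301]), 'tool_rot': array([-1.5567,  0.264 , -0.2631]), 'contact_force': array([-0.1222,  0.0803,  1.1544]), 'wrist_torque': array([-0.0235,  0.0054,  0.036 ]), 'opening': 0.08520324738147159} 0.0187
scene {'fx': 394.0393649182466, 'fy': 394.0393649182466, 'cx': 321.9838932306342, 'cy': 200.62030668128085, 'pose': array([[ 0.7195,  0.3797, -0.5815, -0.0252],
       [-0.6941,  0.3647, -0.6207, -0.6864],
       [-0.0236,  0.8502,  0.526 ,  0.6808],
       [ 0.    ,  0.    ,  0.    ,  1.    ]])}
top {'fx': 518.6513733662226, 'fy': 518.6513733662226, 'cx': 324.4912049449424, 'cy': 189.73975962608415, 'pose': array([[ 0.0132,  0.9972, -0.0739,  0.4783],
       [-0.9999,  0.0137,  0.0064, -0.0029],
       [ 0.0074,  0.0738,  0.9972,  1.4069],
       [ 0.    ,  0.    ,  0.    ,  1.    ]])}
wrist {'fx': 315.7266842265907, 'fy': 315.7266842265907, 'cx': 318.4916619856082, 'cy': 200.58448769079524, 'T_tool_cam': array([[ 0.    , -0.9574, -0.2888, -0.0729],
       [-0.0003,  0.2888, -0.9574, -0.142 ],
       [ 1.    ,  0.0001, -0.0003,  0.0002],
       [ 0.    ,  0.    ,  0.    ,  1.    ]])}
```

View pics/top0.png

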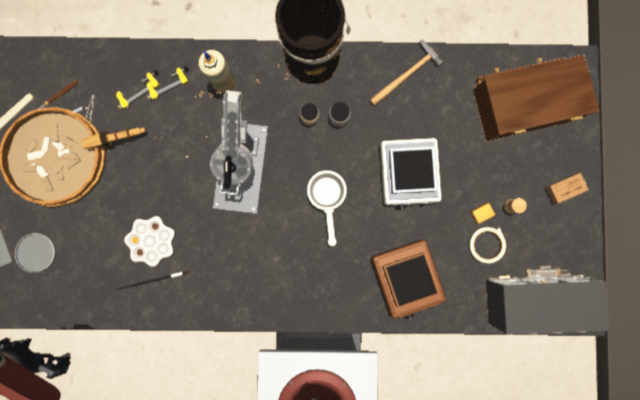

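View pics/scene0.png

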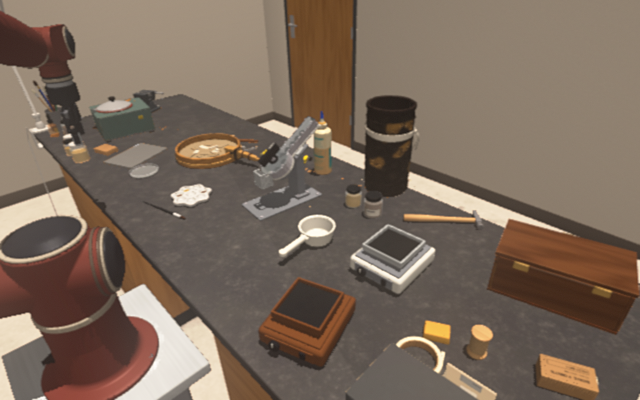

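Top view: the pan is at (327,190) with its handle end at (332,243). The dispenser plate is around (242,167), the white shaker mat at (412,171), and the jars at (309,112) and (340,112). The brown look-alike at (408,278) stays untouched.

```bash
cat > h.py <<'E'
from station import ctrl
import cv2,numpy as np
from scipy.spatial.transform import Rotation as R
np.set_printoptions(precision=4,suppress=True)
def ray(n,u,v,T=None):
    c=ctrl.camera_params(n)
    T=c["pose"] if T is None else T
    d=np.array([(u-c["cx"])/c["fx"],-(v-c["cy"])/c["fy"],-1.])
    return T[:3,3],T[:3,:3]@d
def onz(n,u,v,z,T=None):
    o,d=ray(n,u,v,T); return o+d*(z-o[2])/d[2]
def tool():
    s=ctrl.get_obs(); T=np.eye(4); T[:3,:3]=R.from_rotvec(s["tool_rot"]).as_matrix(); T[:3,3]=s["tool_pos"]; return T
def wristT(): return tool()@ctrl.camera_params("wrist")["T_tool_cam"]
def proj(n,P,T=None):
    c=ctrl.camera_params(n); T=c["pose"] if T is None else T
    p=np.linalg.inv(T)@np.r_[P,1]; return np.array([c["cx"]-c["fx"]*p[0]/p[2],c["cy"]+c["fy"]*p[1]/p[2]])
E
python3 - <<'E'
import cv2
a=cv2.imread("pics/top0.png")
cv2.imwrite("pics/c1.png",cv2.resize(a[75:260,195:455],None,fx=3,fy=3,interpolation=cv2.INTER_CUBIC))
E
```

```text
(no output)
```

View pics/c1.png

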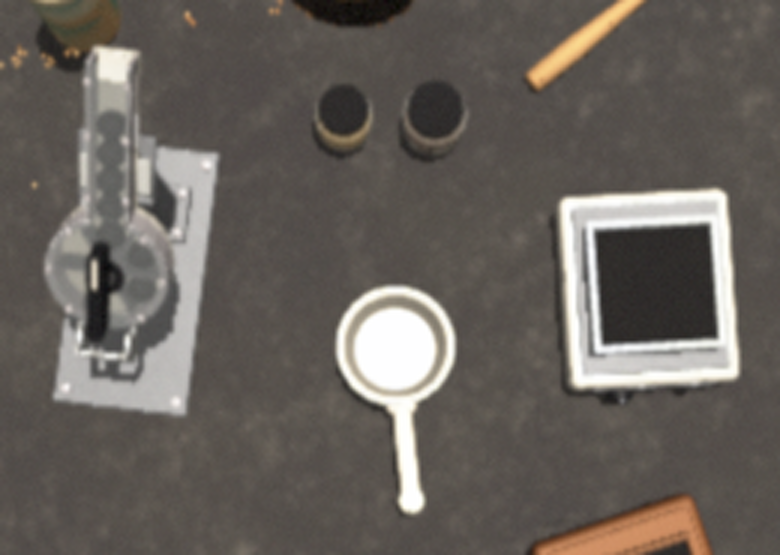

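The crop shows plate corners at (219,154), (185,414) and (53,399). The pan rim is centred at (396,347) with its handle knob at (411,499). The mat corners and the knob bar with its white line are also visible.

Run:
```python
from h import *
a=cv2.imread("pics/top0.png"); s=cv2.imread("pics/scene0.png")
f=lambda u,v:((u+.5)/3-.5+195,(v+.5)/3-.5+75)
P=lambda u,v,z:onz("top",*f(u,v),z)
UR,LR,LL=P(219,154,.006),P(185,414,.006),P(53,399,.006)
print("plate",UR,LR,LL,np.linalg.norm(UR-LR),np.linalg.norm(LR-LL))
o=(UR+LL)/2; dx=UR-LR; print("disp",o,"yaw",np.degrees(np.arctan2(dx[1],dx[0])), np.degrees(np.arctan2(*(LL-LR)[[1,0]]))-90)
for sc in[(207,166),(176,402),(66,387)]: print("screw",P(*sc,.006))
# pan mask
g=cv2.cvtColor(a,cv2.COLOR_BGR2HSV); m=((g[...,2]>150)&(g[...,1]<70)).astype(np.uint8)
n,l,st,c=cv2.connectedComponentsWithStats(m)
for i in range(1,n):
    x,y,w,h,A=st[i]
    if A>150 and 200<x<450: print(x,y,w,h,A,c[i])
lab=l[190,327]; M=(l==lab).astype(np.uint8); 
rim=M.copy(); rim[210:]=0
cs,_=cv2.findContours(rim,cv2.RETR_EXTERNAL,cv2.CHAIN_APPROX_NONE); (u,v),r=cv2.minEnclosingCircle(max(cs,key=len)); el=cv2.fitEllipse(max(cs,key=len))
print("rim",u,v,r,el); pc=onz("top",*el[0],.046); print("pan",pc)
ys,xs=np.nonzero(M[240:]); print(xs.min(),xs.max(),ys.max()+240); kn=P(411,499,.035); hd=P(405,440,.035);print("knob",kn,"d",np.linalg.norm((kn-pc)[:2]),"yaw",np.arctan2(*(pc-kn)[[1,0]]))
print("mat",[P(u,v,.076) for u,v in[(590,224),(716,222),(720,346),(596,351)]])
mm=((g[...,2]<45)).astype(np.uint8); n,l,st,c=cv2.connectedComponentsWithStats(mm); i=l[171,412]; print("matblob",st[i],c[i],onz("top",*c[i],.067))
pts=np.argwhere(l==i)[:,::-1].astype(np.float32); rr=cv2.minAreaRect(pts); print(rr,onz("top",*rr[0],.067))
print("jar lids",P(344,109,.062),P(436,108,.070))
print("knob bar ends",P(99,243,.19),P(95,342,.16))
```

```text
plate [0.7545 0.1456 0.006 ] [0.5176 0.1711 0.006 ] [0.5295 0.2899 0.006 ] 0.23829829183211496 0.1194555527205079
disp [0.642  0.2177 0.006 ] yaw -6.1455131181725475 -5.711092085723081
screw [0.7433 0.1562 0.006 ]
screw [0.5282 0.1794 0.006 ]
screw [0.5404 0.2786 0.006 ]
341 0 247 59 10761 [467.011   21.6422]
226 90 15 23 234 [232.4573 100.0085]
212 118 13 42 181 [220.7127 143.8895]
213 124 54 89 1623 [246.1885 175.159 ]
381 138 61 67 2071 [410.0217 171.6659]
307 170 40 76 1465 [326.744 196.884]
rim 326.28167724609375 189.89622497558594 20.250776290893555 ((326.4369201660156, 189.73155212402344), (39.11836242675781, 39.6228141784668), 147.08966064453125)
pan [ 0.5792 -0.0168  0.046 ]
328 336 245
knob [ 0.4449 -0.0324  0.035 ] d 0.13526992598353296 yaw 0.11580907878857831
mat [array([ 0.6842, -0.1832,  0.076 ]), array([ 0.6875, -0.2922,  0.076 ]), array([ 0.5801, -0.2954,  0.076 ]), array([ 0.5744, -0.1888,  0.076 ])]
matblob [     0      0    640    400 249429] [319.779  200.8879] [0.5485 0.0003 0.067 ]
((319.5, 199.5), (399.0, 639.0), 90.0) [0.5521 0.0011 0.067 ]
jar lids [0.785 0.031 0.062] [ 0.7852 -0.0493  0.07  ]
knob bar ends [0.646  0.2189 0.19  ] [0.57   0.2254 0.16  ]
```

```bash
cat >> h.py <<'E'
def plan(pos,yv,zv):
    """tool-frame turn to reach axes (y=yv, z~zv), then shift (mm) in the turned frame"""
    T=tool(); y=np.array(yv,float); y/=np.linalg.norm(y); z=np.array(zv,float); z-=y*(z@y); z/=np.linalg.norm(z)
    Rt=np.c_[np.cross(y,z),y,z]
    print("turn",R.from_matrix(T[:3,:3].T@Rt).as_rotvec(),"shift",1000*Rt.T@(np.array(pos)-T[:3,3]), "|",1000*(np.array(pos)-T[:3,3]))
    return Rt
def tilt(a,yaw): return [np.sin(a)*np.cos(yaw),np.sin(a)*np.sin(yaw),-np.cos(a)]
E
python3 - <<'E'
from h import *
print(tool())
f=lambda u,v:((u+.5)/3-.5+195,(v+.5)/3-.5+75)
for z in(.08,.1): print(onz("top",*f(105,356),z))
w=-.103
for t in (0,.5):
  plan([.42,.20,.22],tilt(t,w),[-np.sin(w),np.cos(w),0]);plan([.42,.20,.22],tilt(t,w),[np.sin(w),-np.cos(w),0])
E
```

```text
[[ 0.9441 -0.0007  0.3295  0.2057]
 [-0.3295 -0.0014  0.9441  0.5897]
 [-0.0002 -1.     -0.0016  0.2303]
 [ 0.      0.      0.      1.    ]]
[0.564  0.2312 0.08  ]
[0.5628 0.2277 0.1   ]
turn [ 0.0016 -0.2328 -0.0004] shift [ 253.2061   10.3296 -365.557 ] | [ 214.2783 -389.6537  -10.3296]
turn [0.0006 2.9088 0.0023] shift [-253.2061   10.3296  365.557 ] | [ 214.2783 -389.6537  -10.3296]
turn [ 0.0597 -0.2275 -0.4981] shift [ 217.257   130.4585 -365.557 ] | [ 214.2783 -389.6537  -10.3296]
turn [0.7218 2.8244 0.0865] shift [-217.257   130.4585  365.557 ] | [ 214.2783 -389.6537  -10.3296]
```

{"api": "jog_arm", "payload": {
  "moves": [
    [0,0,0,0.015,-0.057,-0.125],
    [0,0,0,0.015,-0.057,-0.125],
    [0,0,0,0.015,-0.057,-0.125],
    [0,0,0,0.015,-0.057,-0.125],
    [20,10,-37,0,0,0],
    [20,10,-37,0,0,0],
    [20,10,-37,0,0,0],
    [20,10,-37,0,0,0],
    [20,10,-37,0,0,0],
    [20,10,-37,0,0,0],
    [20,10,-37,0,0,0],
    [20,10,-37,0,0,0]
  ]
}}

```text
t: 1.35
tool_pos: [0.3536, 0.2759, 0.2375]
tool_rot: [-1.557, -0.317, -0.473]
contact_force: [-0.3, 0.5, 0.4]
opening: 0.0859
```

Run:
```python
from h import *
print(ctrl.get_obs()["q"],tool())
np.save("w1.npy",wristT()); im=ctrl.get_image("wrist")[:,:,::-1]; cv2.imwrite("pics/w1.png",im)
```

```text
[ 0.7156 -0.6384  2.2129 -0.3809  1.2305 -0.6865] [[ 0.8718  0.4794  0.1012  0.3536]
 [-0.0893 -0.0477  0.9949  0.2759]
 [ 0.4817 -0.8763  0.0013  0.2375]
 [ 0.      0.      0.      1.    ]]
```

View pics/w1.png

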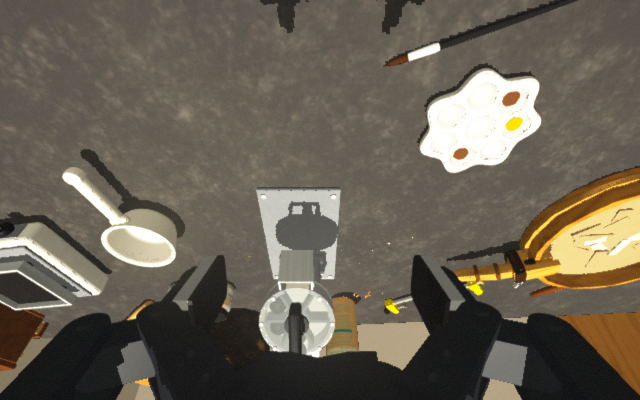

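The wrist view is inverted, with its top toward the robot. It shows the plate's front edge at (259–340,189), the chute around (303,265) and the knob at (296,325).

Run:
```python
import cv2
a=cv2.imread("pics/w1.png")
cv2.imwrite("pics/c2.png",cv2.resize(a[180:360,240:360],None,fx=3.3,fy=3.3,interpolation=cv2.INTER_CUBIC))
```

```text
(no output)
```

View pics/c2.png

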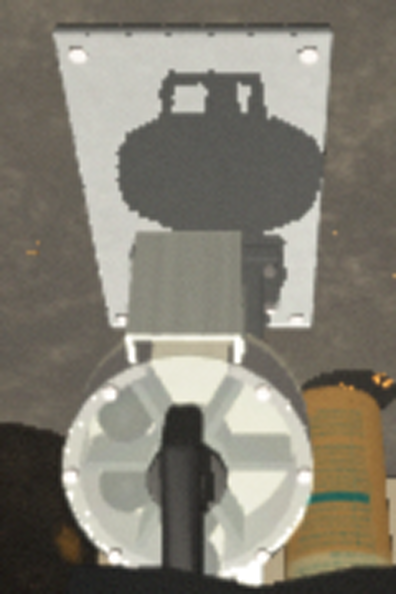

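Run:
```python
from h import *
T=np.load("w1.npy"); s=3.3
f=lambda u,v:((u+.5)/s-.5+240,(v+.5)/s-.5+180)
W=lambda u,v,z:onz("wrist",*f(u,v),z,T)
c=[W(*p,.006) for p in[(53,28),(332,28),(312,327),(108,327)]]
print(c,"centre",(c[0]+c[2])/2,(c[1]+c[3])/2,np.mean(c,0))
a,b=W(132,232,.08),W(243,232,.08); print("chute front bottom",a,b,np.linalg.norm(a-b)); m=(a+b)/2
d=b-a; print("yaw",np.arctan2(d[1],d[0])-np.pi/2)
w=-.103; x=np.array([np.cos(w),np.sin(w),0]); print("spout",m+.021*x)
o=np.array([.642,.2177,0]); print("disp x,y of spout",(m+.021*x-o)@x,(m+.021*x-o)@[-x[1],x[0],0])
# pan rim & floor in wrist, knob axis: mat etc
for z in (.16,.17,.18,.19,.2): 
    p=W(188,470,z); print(z,(p-o)@x,(p-o)@[-x[1],x[0],0])
    q=onz("top",*((109+.5)/3-.5+195,(268+.5)/3-.5+75),z); print("   top hub",(q-o)@x,(q-o)@[-x[1],x[0],0])
```

```text
[array([0.5135, 0.1721, 0.006 ]), array([0.5256, 0.2893, 0.006 ]), array([0.7659, 0.265 , 0.006 ]), array([0.7534, 0.1457, 0.006 ])] centre [0.6397 0.2185 0.006 ] [0.6395 0.2175 0.006 ] [0.6396 0.218  0.006 ]
chute front bottom [0.5598 0.2034 0.08  ] [0.5644 0.2478 0.08  ] 0.04461693693159562
yaw -0.10370613096569503
spout [0.583  0.2234 0.08  ]
disp x,y of spout -0.059314285653677516 -0.0003663402941372925
0.16 -0.040318606763903767 0.0016632730097173904
   top hub -0.011799827226972558 -0.003140537279300804
0.17 -0.06346008482746161 0.0032405473071319872
   top hub -0.012829223362722821 -0.005009974761808959
0.18 -0.08660156289101947 0.0048178216045466115
   top hub -0.013858619498473078 -0.006879412244317169
0.19 -0.10974304095457744 0.006395095901961225
   top hub -0.014888015634223338 -0.008748849726825323
0.2 -0.1328845190181353 0.00797237019937582
   top hub -0.015917411769973598 -0.010618287209333534
```

Run:
```python
from h import *
w=.116; y=np.array(tilt(.5,w)); g=np.array([.4848,-.0278,.035])
plan(g+.0187*y-.09*y,y,[-np.sin(w),np.cos(w),0])
```

```text
turn [ 0.1102 -0.1963  0.0047] shift [ -15.2572  151.5231 -311.5612] | [  94.9165 -302.6092 -140.2887]
```

{"api": "jog_arm", "payload": {
  "moves": [
    [0,0,0,0.055,-0.098,0.002],
    [0,0,0,0.055,-0.098,0.002],
    [-2,12,-39,0,0,0],
    [-2,12,-39,0,0,0],
    [-2,12,-39,0,0,0],
    [-2,12,-39,0,0,0],
    [-2,12,-39,0,0,0],
    [-2,12,-39,0,0,0],
    [-2,12,-39,0,0,0],
    [-2,12,-39,0,0,0],
    [0,0,0,0,0,0]
  ]
}}

```text
t: 2.5
tool_pos: [0.4222, -0.0325, 0.1424]
tool_rot: [-1.502, -0.471, -0.301]
contact_force: [-0.4, 0.1, 0.2]
opening: 0.0854
```

Run:
```python
from h import *
print(ctrl.get_obs()["q"])
np.save("w2.npy",wristT()); im=ctrl.get_image("wrist")[:,:,::-1]; cv2.imwrite("pics/w2.png",im)
w=.116; y=np.array(tilt(.5,w)); g=np.array([.4848,-.0278,.035])
plan(g+.0187*y,y,[-np.sin(w),np.cos(w),0])
T=np.load("w2.npy"); print(proj("wrist",g,T),proj("wrist",[.4441,-.0325,.035],T),proj("wrist",[.5792,-.0168,.046],T))
```

```text
[-0.4208 -0.8406  2.4747  0.2802  1.0908 -2.1802]
turn [-0.0048 -0.003  -0.004 ] shift [  2.8337 143.503   -4.6362] | [  71.3433    3.6455 -124.5772]
[315.3105 197.5431] [314.8071 160.409 ] [316.245  268.2365]
```

View pics/w2.png

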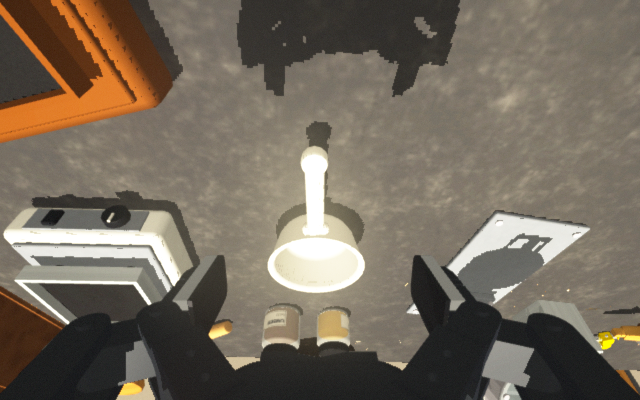

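The prediction and the picture agree: the handle knob is at (314,160) and the pan is centred near (316,265). Descending to the handle.

{"api": "jog_arm", "payload": {
  "moves": [
    [0.5,24,-0.8,0,0,0],
    [0.5,24,-0.8,0,0,0],
    [0.5,24,-0.8,0,0,0],
    [0.5,24,-0.8,0,0,0],
    [0.5,24,-0.8,0,0,0],
    [0.4,23,-0.7,0,0,0],
    [0,0,0,0,0,0]
  ]
}}

```text
t: 3.25
tool_pos: [0.4924, -0.0209, 0.0173]
tool_rot: [-1.496, -0.478, -0.289]
contact_force: [-1.2, -0.9, -0.7]
opening: 0.0852
```

Run:
```python
from h import *
print(ctrl.get_obs()["q"])
w=.116; y=np.array(tilt(.5,w)); g=np.array([.4848,-.0278,.035])
plan(g+.0187*y,y,[-np.sin(w),np.cos(w),0])
```

```text
[-0.3137 -0.3104  2.3896  0.3527  0.6428 -2.2472]
turn [-0.011   0.0053 -0.0073] shift [ 1.137  -0.846  -5.9786] | [ 1.2802 -5.8699  1.2876]
```

{"api": "jog_arm", "payload": {
  "moves": [
    [0.5,-0.5,-3,-0.005,0.003,-0.004],
    [0.5,-0.5,-3,-0.005,0.003,-0.004],
    [0,0,0,0,0,0]
  ]
}}

```text
t: 3.55
tool_pos: [0.4961, -0.0298, 0.0238]
tool_rot: [-1.507, -0.485, -0.312]
contact_force: [0.8, -1.1, 0.3]
opening: 0.0853
```

{"api": "jog_arm", "payload": {
  "moves": [
    [0,0,0,0,0,0],
    [0,0,0,0,0,0],
    [0,0,0,0,0,0],
    [0,0,0,0,0,0],
    [0,0,0,0,0,0],
    [0,0,0,0,0,0],
    [0,0,0,0,0,0]
  ],
  "grip": 0,
  "grip_force": 90
}}

```text
t: 4.25
tool_pos: [0.4954, -0.0296, 0.022]
tool_rot: [-1.506, -0.482, -0.31]
contact_force: [-1.1, 0.0, 1.5]
opening: 0.0141
```

Run:
```python
from h import *
print(ctrl.get_obs())
w=.116; y=np.array(tilt(.5,w)); g=np.array([.4848,-.0278,.035])
plan(g+.0187*y,y,[-np.sin(w),np.cos(w),0])
np.save("grasp.npy",tool())
np.save("w3.npy",wristT()); im=ctrl.get_image("wrist")[:,:,::-1]; cv2.imwrite("pics/w3.png",im)
```

```text
{'t': 4.25, 'q': array([-0.3281, -0.3191,  2.3903,  0.3539,  0.6341, -2.2515]), 'dq': array([ 0.0018,  0.0004, -0.0006, -0.0011, -0.0014, -0.0007]), 'effort': array([  0.1808, -17.238 , -31.2079,   0.5332,  -1.2191,  -0.0347]), 'tool_pos': array([ 0.4954, -0.0296,  0.022 ]), 'tool_rot': array([-1.5061, -0.4818, -0.3098]), 'contact_force': array([-1.0544,  0.0069,  1.4561]), 'wrist_torque': array([ 0.0435,  0.1969, -0.0053]), 'opening': 0.014139503567402458}
turn [ 0.0037 -0.0025  0.0072] shift [-2.7809  2.3539  3.0227] | [-1.653   2.8505 -3.399 ]
```

Run:
```python
from h import *
Rt=tool()[:3,:3]
for v in([0,0,1],[1,0,0],[0,1,0]): print(v,Rt.T@v)
```

```text
[0, 0, 1] [ 0.4857 -0.8741 -0.0021]
[1, 0, 0] [ 0.8685  0.4829 -0.1119]
[0, 1, 0] [0.0988 0.0525 0.9937]
```

{"api": "jog_arm", "payload": {
  "moves": [
    [2,-3.5,0,0,0,0],
    [2,-3.5,0,0,0,0],
    [2,-3.5,0,0,0,0],
    [2,-3.5,0,0,0,0],
    [0,0,0,0,0,0],
    [0,0,0,0,0,0]
  ]
}}

```text
t: 4.9
tool_pos: [0.4954, -0.0295, 0.0381]
tool_rot: [-1.506, -0.482, -0.31]
contact_force: [-0.4, 0.2, -2.7]
opening: 0.0142
```

Run:
```python
from h import *
s=ctrl.get_obs(); print(s["contact_force"],s["wrist_torque"],s["opening"]); G=np.load("grasp.npy"); T=tool(); print(T[:3,3]-G[:3,3],R.from_matrix(G[:3,:3].T@T[:3,:3]).as_rotvec())
im=ctrl.get_image("wrist")[:,:,::-1]; cv2.imwrite("pics/w4.png",im); a=cv2.imread("pics/w3.png")
# pan motion in image between grasp and lift: white blob rows
for k in(a,im):
    g=cv2.cvtColor(np.ascontiguousarray(k),cv2.COLOR_BGR2HSV); m=((g[...,2]>120)&(g[...,1]<70)).astype(np.uint8)
    m[:,:230]=0;m[:,400:]=0
    n,l,st,c=cv2.connectedComponentsWithStats(m); i=1+np.argmax(st[1:,4]); print(st[i],c[i])
cv2.imwrite("pics/c4.png",np.hstack([a[:,200:440],im[:,200:440]]))
```

```text
[-0.3673  0.1629 -2.749 ] [-0.0575  0.5109  0.0205] 0.014206664614258449
[0.0001 0.0001 0.0161] [ 0.     -0.0003  0.0001]
[  230   177   170   181 17759] [311.0227 254.2015]
[  230   153   170   205 19169] [308.6367 244.4448]
```

View pics/c4.png

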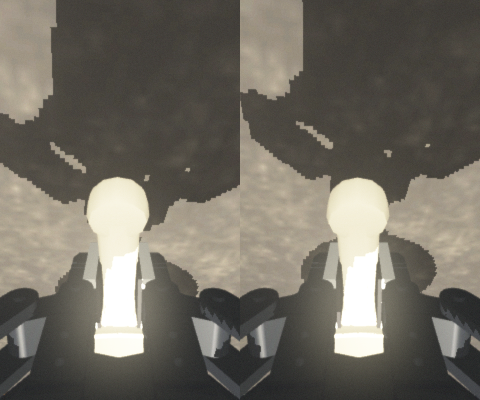

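The wrist views before and after the lift show the handle at the same place between the pads, so there is no sag. Moving sideways to under the spout.

{"api": "jog_arm", "payload": {
  "moves": [
    [1.1,0.6,10,0,0,0],
    [2.3,1.2,20,0,0,0],
    [3.4,1.8,30,0,0,0],
    [3.4,1.8,30,0,0,0],
    [3.4,1.8,30,0,0,0],
    [3.4,1.8,30,0,0,0],
    [3.4,1.8,30,0,0,0],
    [3.4,1.8,29,0,0,0],
    [2.3,1.2,20,0,0,0],
    [1.1,0.6,10,0,0,0],
    [0,0,0,0,0,0],
    [0,0,0,0,0,0]
  ]
}}

```text
t: 6.15
tool_pos: [0.4988, 0.2113, 0.0376]
tool_rot: [-1.506, -0.481, -0.308]
contact_force: [-0.7, -0.3, -1.9]
opening: 0.0143
```

```bash
cat >> h.py <<'E'
def panpos(G="grasp.npy",p0=(.5792,-.0190,.006)):
    G=np.load(G); T=tool(); return (T@np.linalg.inv(G)@np.r_[p0,1])[:3], (T@np.linalg.inv(G))[:3,:3]
E
python3 - <<'E'
from h import *
s=ctrl.get_obs(); print(s["q"],s["contact_force"]); p,r=panpos(); print(p,R.from_matrix(r).as_rotvec()); sp=np.array([.583,.2234,.012]); print("go",1000*tool()[:3,:3].T@(sp-p),sp-p)
E
```

```text
[ 0.3149 -0.1984  2.2642 -0.1804  0.5864 -1.2434] [-0.6784 -0.3287 -1.8734]
[0.5826 0.222  0.0215] [-0.0002  0.0013  0.0004]
go [-4.1358  8.5602  1.3931] [ 0.0004  0.0014 -0.0095]
```

{"api": "jog_arm", "payload": {
  "moves": [
    [-1,2,0.7,0,0,0],
    [-1,2,0.7,0,0,0],
    [-1,2,0,0,0,0],
    [-1,2,0,0,0,0],
    [0,0,0,0,0,0],
    [0,0,0,0,0,0]
  ]
}}

```text
t: 6.75
tool_pos: [0.4994, 0.2127, 0.0291]
tool_rot: [-1.506, -0.481, -0.31]
contact_force: [1.0, -0.4, -2.3]
opening: 0.0144
```

Run:
```python
from h import *
s=ctrl.get_obs(); print(s["contact_force"],s["wrist_torque"]); p,r=panpos(); print(p)
im=ctrl.get_image("scene")[:,:,::-1]; cv2.imwrite("pics/s5.png",im)
cv2.imwrite("pics/c5.png",cv2.resize(im[90:260,190:390],None,fx=3.2,fy=3.2,interpolation=cv2.INTER_CUBIC))
```

```text
[ 0.9933 -0.3883 -2.3456] [-0.1104  0.5878 -0.0294]
[0.5833 0.2233 0.013 ]
```

View pics/c5.png

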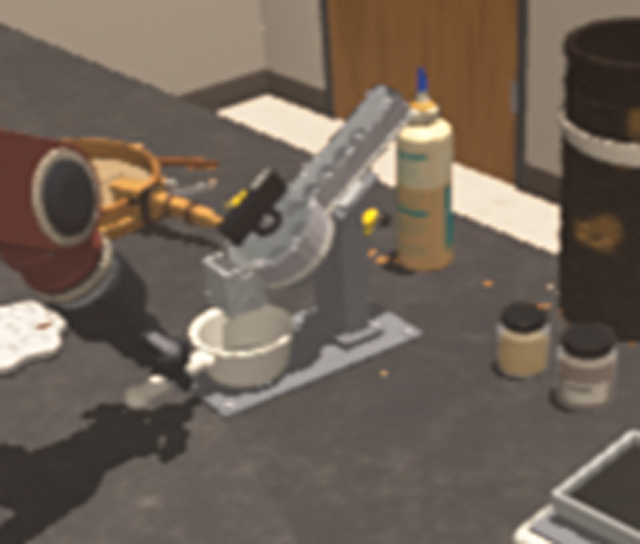

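The scene view shows the pan level over the plate with the chute above its bowl, its full weight still carried. Setting it down.

{"api": "jog_arm", "payload": {
  "moves": [
    [-0.3,0.6,0,0,0,0],
    [-0.3,0.6,0,0,0,0],
    [0,0,0,0,0,0],
    [0,0,0,0,0,0]
  ]
}}

```text
t: 7.2
tool_pos: [0.4999, 0.213, 0.0282]
tool_rot: [-1.506, -0.483, -0.31]
contact_force: [0.5, -0.5, -1.0]
opening: 0.0144
```

{"api": "jog_arm", "payload": {
  "moves": [
    [-0.3,0.6,0,0,0,0],
    [0,0,0,0,0,0],
    [0,0,0,0,0,0]
  ]
}}

```text
t: 7.5
tool_pos: [0.5003, 0.2132, 0.0279]
tool_rot: [-1.505, -0.483, -0.311]
contact_force: [0.8, -0.4, 0.6]
opening: 0.0142
```

{"api": "jog_arm", "payload": {
  "moves": [
    [0,0,0,0,0,0],
    [0,0,0,0,0,0],
    [0,0,0,0,0,0],
    [0,0,0,0,0,0],
    [0,0,0,0,0,0],
    [0,0,0,0,0,0]
  ],
  "grip": 85
}}

```text
t: 8.1
tool_pos: [0.4995, 0.2129, 0.0271]
tool_rot: [-1.506, -0.482, -0.31]
contact_force: [-0.7, 0.4, 0.3]
opening: 0.0846
```

Run:
```python
from h import *
T=tool(); np.save("place.npy",T); print(T,ctrl.get_obs()["q"],ctrl.get_obs()["contact_force"])
w=-.1035; x=np.array([np.cos(w),np.sin(w),0]); o=np.array([.641,.218,0]); k=o-.029*x+[0,0,.172]
y=np.array(tilt(np.radians(35),w)); zz=[-np.sin(w),np.cos(w),0]
print("knob",k); plan(k+.012*y-.12*y,y,zz); plan(k+.012*y,y,zz)
```

```text
[[ 0.8686  0.4827 -0.1119  0.4995]
 [ 0.0988  0.0526  0.9937  0.2129]
 [ 0.4855 -0.8742 -0.002   0.0271]
 [ 0.      0.      0.      1.    ]] [ 0.3181 -0.172   2.264  -0.1913  0.5602 -1.2285] [-0.7295  0.3979  0.3149]
knob [0.6122 0.221  0.172 ]
turn [-0.1127  0.184  -0.1033] shift [ 174.1939 -162.9098   19.7273] | [ 51.0247  14.5334 233.3614]
turn [-0.1127  0.184  -0.1033] shift [174.1939 -42.9098  19.7273] | [119.4855   7.4223 135.0632]
```

{"api": "jog_arm", "payload": {
  "moves": [
    [0,-25,0,0,0,0],
    [0,-45,0,0,0,0],
    [0,-45,0,0,0,0],
    [0,-45,0,0,0,0],
    [0,0,0,-0.056,0.092,-0.051],
    [0,0,0,-0.056,0.092,-0.051],
    [34,0,4,0,0,0],
    [34,0,4,0,0,0],
    [34,0,4,0,0,0],
    [34,0,4,0,0,0],
    [34,0,4,0,0,0],
    [0,0,0,0,0,0]
  ]
}}

```text
t: 9.3
tool_pos: [0.5666, 0.2102, 0.2685]
tool_rot: [-1.544, -0.404, -0.562]
contact_force: [-0.3, -0.8, 0.2]
opening: 0.0848
```

Run:
```python
from h import *
print(ctrl.get_obs()["q"])
w=-.1035; x=np.array([np.cos(w),np.sin(w),0]); o=np.array([.641,.218,0]); k=o-.029*x+[0,0,.172]
y=np.array(tilt(np.radians(35),w)); zz=[-np.sin(w),np.cos(w),0]
plan(k+.012*y-.12*y,y,zz)
T=wristT(); np.save("w6.npy",T); im=ctrl.get_image("wrist")[:,:,::-1]; cv2.imwrite("pics/w6.png",im)
u=np.array([y[0],y[1],0]);u/=np.linalg.norm(u); sl=u*np.cos(np.radians(35))+np.array([0,0,np.sin(np.radians(35))])
for s in(-.039,0,.039):
  for d in(-.015,.015): print(s,d,proj("wrist",k+s*sl-d*y,T))
print("cover",proj("wrist",k+.029*y,T))
t=ctrl.get_image("top")[:,:,::-1]; cv2.imwrite("pics/t6.png",t)
cv2.imwrite("pics/c6.png",np.vstack([im[:, :],cv2.resize(t[100:180,180:308],(640,400))[:200]]))
```

```text
[ 0.3478 -0.3382  1.9877 -0.3119  0.9491 -1.0071]
turn [-0.0023 -0.0012  0.0037] shift [-19.1498  -3.5534  15.4423] | [-16.0344  17.1909  -8.0731]
-0.039 -0.015 [337.1277 124.5214]
-0.039 0.015 [339.6085 127.1243]
0 -0.015 [336.3944 172.1377]
0 0.015 [338.667  180.3837]
0.039 -0.015 [335.7215 215.833 ]
0.039 0.015 [337.8119 228.7505]
cover [335.4939 168.8701]
```

View pics/c6.png

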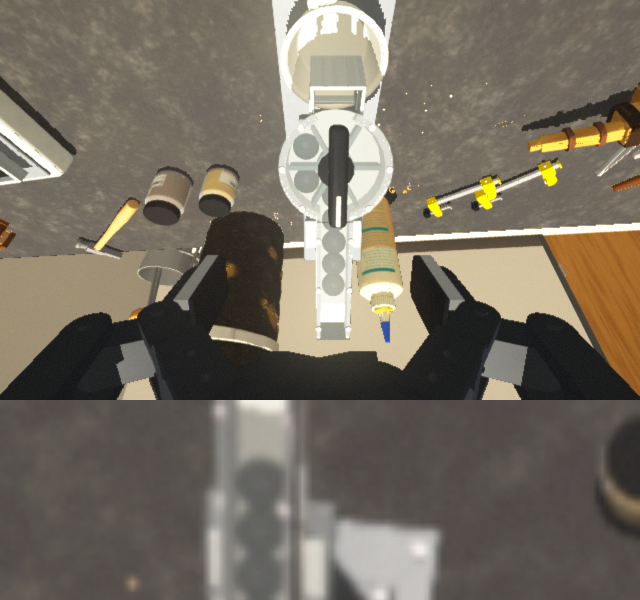

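The bar is seen from (338,125) to (338,228), exactly where predicted, and the cover is centred at (336,167). The knob model is right. Aligning and descending.

{"api": "jog_arm", "payload": {
  "moves": [
    [-10,0,8,0,0,0],
    [-9,0,7.5,0,0,0],
    [0,25,0,0,0,0],
    [0,25,0,0,0,0],
    [0,25,0,0,0,0],
    [0,0,0,0,0,0]
  ]
}}

```text
t: 10.0
tool_pos: [0.5891, 0.222, 0.1859]
tool_rot: [-1.552, -0.395, -0.549]
contact_force: [-0.4, -0.6, -1.3]
opening: 0.0849
```

```bash
cat >> h.py <<'E'
def knob(a=0,back=0,dep=.012):
    w=-.1035; x=np.array([np.cos(w),np.sin(w),0]); k=np.array([.641,.218,0])-.029*x+[0,0,.172]
    y=np.array(tilt(np.radians(35),w)); zz=R.from_rotvec(a*y).apply([-np.sin(w),np.cos(w),0])
    plan(k+(dep-back)*y,y,zz)
E
python3 - <<'E'
from h import *
knob()
E
```

```text
turn [ 0.0021  0.0031 -0.0101] shift [10.8897 36.6431  1.3814] | [ 29.9205  -1.719  -23.7702]
```

{"api": "jog_arm", "payload": {
  "moves": [
    [5,18,0.7,0.001,0.002,-0.005],
    [5,18,0.7,0.001,0.001,-0.005],
    [0,0,0,0,0,0]
  ]
}}

```text
t: 10.3
tool_pos: [0.6195, 0.2211, 0.1662]
tool_rot: [-1.544, -0.405, -0.563]
contact_force: [-0.4, -1.5, -1.1]
opening: 0.0848
```

Run:
```python
from h import *
knob()
```

```text
turn [-0.0019 -0.0011  0.0049] shift [-2.638   3.1315 -0.8631] | [-0.452  -0.8208 -4.0782]
```

{"api": "jog_arm", "payload": {
  "moves": [
    [-1.5,2,-0.5,0,0,0.002],
    [0,0,0,0,0,0],
    [0,0,0,0,0,0]
  ]
}}

```text
t: 10.6
tool_pos: [0.6203, 0.2211, 0.1666]
tool_rot: [-1.542, -0.406, -0.565]
contact_force: [-0.3, 0.4, -0.3]
opening: 0.0853
```

{"api": "jog_arm", "payload": {
  "moves": [
    [0,0,0,0,0,0],
    [0,0,0,0,0,0],
    [0,0,0,0,0,0],
    [0,0,0,0,0,0],
    [0,0,0,0,0,0],
    [0,0,0,0,0,0],
    [0,0,0,0,0,0]
  ],
  "grip": 0,
  "grip_force": 50
}}

```text
t: 11.3
tool_pos: [0.6203, 0.2199, 0.1657]
tool_rot: [-1.545, -0.404, -0.564]
contact_force: [-3.7, -4.1, 2.5]
opening: 0.0132
```

Run:
```python
from h import *
knob(); s=ctrl.get_obs(); print(s["q"],s["contact_force"],s["wrist_torque"]); np.save("kg.npy",tool())
```

```text
turn [-0.001  -0.0015  0.0053] shift [-3.1739  2.1339  0.2544] | [-1.3423  0.3952 -3.5685]
[ 0.3308 -0.1047  1.9693 -0.3675  0.7399 -0.9305] [-3.6502 -4.0648  2.4889] [-0.4651  0.4596 -0.3161]
```

{"api": "jog_arm", "payload": {
  "moves": [
    [-1.5,0,0,0,0,0],
    [-1.5,0,0,0,0,0],
    [0,0,0,0,0,0],
    [0,0,0,0,0,0]
  ]
}}

```text
t: 11.7
tool_pos: [0.6202, 0.2199, 0.1657]
tool_rot: [-1.543, -0.409, -0.568]
contact_force: [8.7, -5.1, -0.4]
opening: 0.0136
```

Run:
```python
from h import *
knob(); s=ctrl.get_obs(); print(tool()[:3,:3].T@s["contact_force"],tool()[:3,:3].T@s["wrist_torque"])
```

```text
turn [-0.0022 -0.0015  0.0109] shift [-3.0536  2.2252  0.2214] | [-1.1956  0.3468 -3.5742]
[ 7.2888  5.6446 -4.1701] [-0.764  -0.0552 -0.6576]
```

{"api": "jog_arm", "payload": {
  "moves": [
    [0,0,0,0,0,0],
    [0,0,0,0,0,0],
    [0,0,0,0,0,0]
  ],
  "grip": 28
}}

```text
t: 12.0
tool_pos: [0.6178, 0.2212, 0.1635]
tool_rot: [-1.543, -0.405, -0.564]
contact_force: [-0.2, 1.0, 0.1]
opening: 0.028
```

Run:
```python
from h import *
knob(); s=ctrl.get_obs(); print(tool()[:3,:3].T@s["contact_force"],tool()[:3,:3].T@s["wrist_torque"])
```

```text
turn [-0.0033 -0.0018  0.0054] shift [ 0.3082  1.8102 -0.8024] | [ 1.2009 -0.9314 -1.3061]
[-0.2164 -0.2799  0.9788] [-0.0375  0.0276  0.295 ]
```

Well centred now. Closing, then turning the first 60° (nine rows of about 0.116 rad).

{"api": "jog_arm", "payload": {
  "moves": [
    [0,0,0,0,0,0],
    [0,0,0,0,0,0],
    [0,0,0,0,0,0],
    [0,0,0,0,0,0]
  ],
  "grip": 0,
  "grip_force": 50
}}

```text
t: 12.4
tool_pos: [0.6176, 0.2202, 0.1637]
tool_rot: [-1.545, -0.404, -0.563]
contact_force: [-3.9, -4.9, 2.9]
opening: 0.0134
```

{"api": "jog_arm", "payload": {
  "moves": [
    [0,0,0,0,0.105,0],
    [0,0,0,0,0.105,0],
    [0,0,0,0,0.105,0],
    [0,0,0,0,0.105,0],
    [0,0,0,0,0.105,0],
    [0,0,0,0,0.105,0],
    [0,0,0,0,0.105,0],
    [0,0,0,0,0.105,0],
    [0,0,0,0,0.105,0],
    [0,0,0,0,0.105,0],
    [0,0,0,0,0,0],
    [0,0,0,0,0,0]
  ]
}}

```text
t: 13.6
tool_pos: [0.6174, 0.2197, 0.1636]
tool_rot: [-1.056, 0.401, -1.262]
contact_force: [-5.4, -5.3, 3.1]
opening: 0.013
```

Run:
```python
from h import *
knob(np.pi/3); s=ctrl.get_obs(); print(s["q"],tool()[:3,:3].T@s["contact_force"],tool()[:3,:3].T@s["wrist_torque"])
im=ctrl.get_image("scene")[:,:,::-1]; cv2.imwrite("pics/c7.png",cv2.resize(im[90:260,190:390],None,fx=3.2,fy=3.2,interpolation=cv2.INTER_CUBIC))
```

```text
turn [-0.0033 -0.0037  0.0024] shift [-0.4128  2.0302  0.7803] | [ 1.6179  0.5836 -1.3939]
[ 0.3328 -0.108   1.9759 -0.3709  0.7394  0.1239] [ 3.9964 -5.2851 -4.7945] [-1.0044 -0.013  -0.7756]
```

View pics/c7.png

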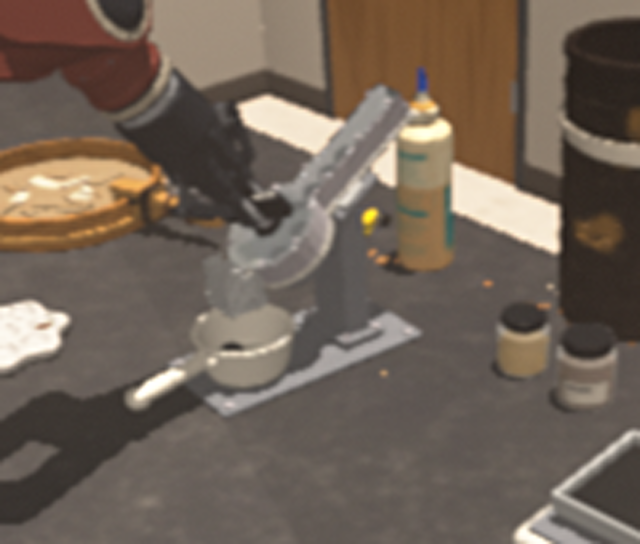

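One ball is visible in the pan at (232,347). Second and third clicks next.

{"api": "jog_arm", "payload": {
  "moves": [
    [0,0,0,0,0.105,0],
    [0,0,0,0,0.105,0],
    [0,0,0,0,0.105,0],
    [0,0,0,0,0.105,0],
    [0,0,0,0,0.105,0],
    [0,0,0,0,0.105,0],
    [0,0,0,0,0.105,0],
    [0,0,0,0,0.105,0],
    [0,0,0,0,0.105,0],
    [0,0,0,0,0.105,0],
    [0,0,0,0,0,0],
    [0,0,0,0,0,0]
  ]
}}

```text
t: 14.85
tool_pos: [0.6169, 0.2197, 0.1632]
tool_rot: [-0.304, 1.183, -1.747]
contact_force: [-6.7, -4.6, 5.3]
opening: 0.0132
```

{"api": "jog_arm", "payload": {
  "moves": [
    [0,0,0,0,0.1,0],
    [0,0,0,0,0.1,0],
    [0,0,0,0,0.1,0],
    [0,0,0,0,0.1,0],
    [0,0,0,0,0.1,0],
    [0,0,0,0,0.1,0],
    [0,0,0,0,0.1,0],
    [0,0,0,0,0.1,0],
    [0,0,0,0,0.1,0],
    [0,0,0,0,0.1,0],
    [0,0,0,0,0.042,0],
    [0,0,0,0,0,0]
  ]
}}

```text
t: 16.05
tool_pos: [0.6167, 0.2201, 0.1631]
tool_rot: [0.704, 1.874, -1.935]
contact_force: [-7.9, -3.3, 4.4]
opening: 0.0128
```

Run:
```python
from h import *
knob(np.pi); s=ctrl.get_obs(); print(s["q"],tool()[:3,:3].T@s["contact_force"],tool()[:3,:3].T@s["wrist_torque"])
```

```text
turn [-0.     -0.0025 -0.0023] shift [-1.3403  2.0144 -0.3942] | [ 2.282   0.1593 -0.8814]
[ 0.3335 -0.108   1.9763 -0.3694  0.7404  2.2166] [ 3.626  -7.9586  4.0716] [ 0.9419  0.004  -1.0954]
```

{"api": "jog_arm", "payload": {
  "moves": [
    [0,0,0,0,0,0],
    [0,0,0,0,0,0],
    [0,0,0,0,0,0],
    [0,0,0,0,0,0],
    [0,-20,0,0,0,0],
    [0,-40,0,0,0,0],
    [0,-40,0,0,0,0],
    [0,0,0,0,0,0]
  ],
  "grip": 60
}}

```text
t: 16.85
tool_pos: [0.5616, 0.2283, 0.253]
tool_rot: [0.714, 1.873, -1.918]
contact_force: [0.9, 0.4, 1.6]
opening: 0.0599
```

Run:
```python
from h import *
knob(np.pi,.1)
T=wristT(); im=ctrl.get_image("wrist")[:,:,::-1]; cv2.imwrite("pics/w8.png",im)
s=ctrl.get_image("scene")[:,:,::-1]; cv2.imwrite("pics/s8.png",s)
cv2.imwrite("pics/c8.png",np.hstack([cv2.resize(s[110:240,210:330],(369,400)),im[:,150:500]]))
```

```text
turn [ 0.0084 -0.0038 -0.016 ] shift [4.6226 7.6556 2.0547] | [ 0.389  -2.1062 -8.9225]
```

View pics/c8.png

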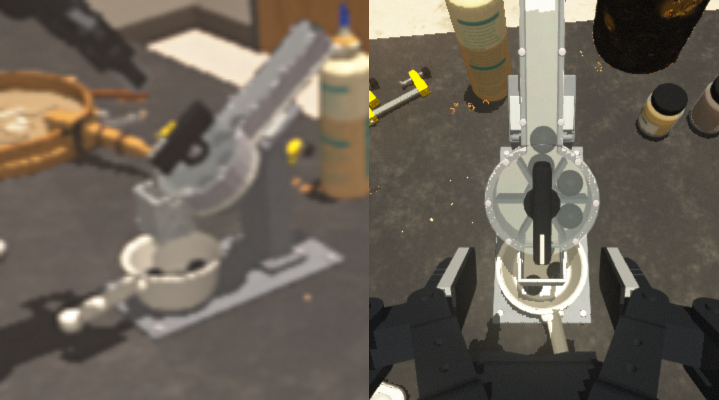

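The knob's white line now points straight down-slope. Four balls remain in the dispenser and dark balls lie in the pan. Unwinding the wrist.

{"api": "jog_arm", "payload": {
  "moves": [
    [0,-20,0,0,-0.14,0],
    [0,0,0,0,-0.14,0],
    [0,0,0,0,-0.14,0],
    [0,0,0,0,-0.14,0],
    [0,0,0,0,-0.14,0],
    [0,0,0,0,-0.14,0],
    [0,0,0,0,-0.14,0],
    [0,0,0,0,-0.14,0],
    [0,0,0,0,-0.14,0],
    [0,0,0,0,-0.14,0],
    [0,0,0,0,-0.14,0],
    [0,0,0,0,-0.14,0]
  ],
  "grip": 85
}}

```text
t: 18.15
tool_pos: [0.5487, 0.2273, 0.259]
tool_rot: [-0.796, 0.71, -1.477]
contact_force: [-0.1, -0.7, -0.5]
opening: 0.085
```

{"api": "jog_arm", "payload": {
  "moves": [
    [0,0,0,0,-0.14,0],
    [0,0,0,0,-0.14,0],
    [0,0,0,0,-0.14,0],
    [0,0,0,0,-0.14,0],
    [0,0,0,0,-0.14,0],
    [0,0,0,0,-0.14,0],
    [0,0,0,0,-0.14,0],
    [0,0,0,0,-0.14,0],
    [0,0,0,0,-0.14,0],
    [0,0,0,0,-0.14,0],
    [0,0,0,0,-0.05,0],
    [0,0,0,0,0,0]
  ]
}}

```text
t: 19.35
tool_pos: [0.5487, 0.2274, 0.2593]
tool_rot: [-1.541, -0.393, -0.571]
contact_force: [-0.2, 0.5, -0.8]
opening: 0.0851
```

Run:
```python
from h import *
P=np.load("place.npy"); y=P[:3,1]; plan(P[:3,3]-.16*y,y,P[:3,2]); plan(P[:3,3],y,P[:3,2]); print(ctrl.get_obs()["q"])
```

```text
turn [ 0.1108 -0.1973  0.107 ] shift [-156.9322   18.4539   -8.4314] | [-126.463   -22.9148  -92.3112]
turn [ 0.1108 -0.1973  0.107 ] shift [-156.9322  178.4539   -8.4314] | [ -49.234   -14.5028 -232.1858]
[ 0.3974 -0.3496  2.0115 -0.3441  0.9544 -0.9322]
```

{"api": "jog_arm", "payload": {
  "moves": [
    [-39,0,-2,0,0,0],
    [-39,0,-2,0,0,0],
    [-39,0,-2,0,0,0],
    [-39,0,-2,0,0,0],
    [0,0,0,0.055,-0.098,0.053],
    [0,0,0,0.055,-0.098,0.053],
    [0,0,0,0,0,0]
  ]
}}

```text
t: 20.05
tool_pos: [0.4224, 0.2342, 0.1713]
tool_rot: [-1.506, -0.48, -0.32]
contact_force: [0.7, -0.4, 0.5]
opening: 0.0847
```

Run:
```python
from h import *
P=np.load("place.npy"); y=P[:3,1]; plan(P[:3,3],y,P[:3,2]); print(ctrl.get_obs()["q"])
T=wristT(); im=ctrl.get_image("wrist")[:,:,::-1]; cv2.imwrite("pics/w9.png",im); np.save("w9.npy",T)
g=P[:3,3]-.0187*y; print("expected handle pt",g,proj("wrist",g,T))
hd=np.array([-np.cos(.116),-np.sin(.116),0]); print("knob",proj("wrist",g+.041*hd,T))
k=cv2.cvtColor(np.ascontiguousarray(im),cv2.COLOR_BGR2HSV); m=((k[...,2]>130)&(k[...,1]<60))
u0,v0=proj("wrist",g,T); u1,v1=proj("wrist",g+.041*hd,T)
for v in range(int(v1)-14,int(v0)+16,5):
    xs=np.nonzero(m[v,int(u0)-40:int(u0)+40])[0]; print(v,(xs.min()+int(u0)-40,xs.max()+int(u0)-40,len(xs)) if len(xs) else None)
```

```text
turn [ 0.0026 -0.0075  0.0059] shift [ -5.1734 162.1892 -29.5731] | [  77.1015  -21.3714 -144.2404]
[ 0.4488 -0.5932  2.2986 -0.2045  0.9589 -1.1494]
expected handle pt [0.4905 0.2119 0.0435] [286.9788 181.4068]
knob [282.8582 145.1738]
131 (np.int64(277), np.int64(286), 9)
136 (np.int64(272), np.int64(293), 20)
141 (np.int64(271), np.int64(294), 24)
146 (np.int64(270), np.int64(294), 25)
151 (np.int64(271), np.int64(294), 24)
156 (np.int64(275), np.int64(293), 19)
161 (np.int64(275), np.int64(293), 19)
166 (np.int64(276), np.int64(294), 19)
171 (np.int64(277), np.int64(294), 18)
176 (np.int64(250), np.int64(295), 46)
181 (np.int64(250), np.int64(309), 50)
186 (np.int64(249), np.int64(325), 63)
191 (np.int64(250), np.int64(325), 40)
196 (np.int64(249), np.int64(297), 31)
```

The handle is measured within 1 px of where I left it. Going in.

{"api": "jog_arm", "payload": {
  "moves": [
    [-2.5,0,-15,0,-0.004,0.003],
    [-2.5,0,-15,0.002,-0.004,0.003],
    [0,30,0,0,0,0],
    [0,30,0,0,0,0],
    [0,30,0,0,0,0],
    [0,0,0,0,0,0]
  ]
}}

```text
t: 20.7
tool_pos: [0.4617, 0.2084, 0.0844]
tool_rot: [-1.511, -0.475, -0.301]
contact_force: [-1.0, -0.1, -0.0]
opening: 0.0851
```

Run:
```python
from h import *
P=np.load("place.npy"); y=P[:3,1]; plan(P[:3,3],y,P[:3,2])
```

```text
turn [ 0.003   0.0018 -0.0105] shift [ 5.4996 68.6286  0.3316] | [ 37.8657   4.481  -57.3267]
```

{"api": "jog_arm", "payload": {
  "moves": [
    [1,23,0,0,0,0],
    [1,23,0,0,0,0],
    [1,20,0,0,0,0],
    [0,0,0,0,0,0],
    [0,0,0,0,0,0]
  ]
}}

```text
t: 21.2
tool_pos: [0.4984, 0.2137, 0.0348]
tool_rot: [-1.507, -0.484, -0.307]
contact_force: [-0.1, -0.4, -0.4]
opening: 0.085
```

Run:
```python
from h import *
P=np.load("place.npy"); y=P[:3,1]; plan(P[:3,3],y,P[:3,2]); print(ctrl.get_obs()["contact_force"])
```

```text
turn [-0.0002  0.0033 -0.0002] shift [-2.8622  7.1717 -0.903 ] | [ 1.0766 -0.8031 -7.6575]
[-0.1257 -0.4371 -0.3683]
```

{"api": "jog_arm", "payload": {
  "moves": [
    [-1.4,3.5,-0.4,0,0.002,0],
    [-1.4,3.5,-0.4,0,0.001,0],
    [0,0,0,0,0,0],
    [0,0,0,0,0,0]
  ]
}}

```text
t: 21.6
tool_pos: [0.4995, 0.2127, 0.0269]
tool_rot: [-1.506, -0.482, -0.309]
contact_force: [0.8, -0.1, -0.3]
opening: 0.0847
```

{"api": "jog_arm", "payload": {
  "moves": [
    [0,0,0,0,0,0],
    [0,0,0,0,0,0],
    [0,0,0,0,0,0],
    [0,0,0,0,0,0],
    [0,0,0,0,0,0],
    [0,0,0,0,0,0],
    [0,0,0,0,0,0]
  ],
  "grip": 0,
  "grip_force": 100
}}

```text
t: 22.3
tool_pos: [0.4998, 0.2128, 0.0268]
tool_rot: [-1.506, -0.483, -0.309]
contact_force: [0.3, 0.2, 1.4]
opening: 0.0142
```

Run:
```python
from h import *
P=np.load("place.npy"); y=P[:3,1]; plan(P[:3,3],y,P[:3,2]); s=ctrl.get_obs(); print(s["contact_force"],s["opening"])
np.save("grasp2.npy",tool())
# platform check: top view blob of mat now unobstructed
a=ctrl.get_image("top")[:,:,::-1]; cv2.imwrite("pics/t10.png",a)
g=cv2.cvtColor(np.ascontiguousarray(a),cv2.COLOR_BGR2GRAY)[135:210,378:446]
_,m=cv2.threshold(g,90,1,cv2.THRESH_BINARY_INV)
n,l,st,c=cv2.connectedComponentsWithStats(m.astype(np.uint8)); i=l[36,34]; print(st[i])
q=cv2.minAreaRect(np.argwhere(l==i)[:,::-1].astype(np.float32)); B=cv2.boxPoints(q)+[378,135]; print(q)
X=np.array([onz("top",*b,.070) for b in B]); print(X,X.mean(0),np.linalg.norm(X-np.roll(X,1,0),axis=1))
_,m=cv2.threshold(g,150,1,cv2.THRESH_BINARY); n,l,st,c=cv2.connectedComponentsWithStats(m.astype(np.uint8)); i=1+np.argmax(st[1:,4]); q=cv2.minAreaRect(np.argwhere(l==i)[:,::-1].astype(np.float32)); B=cv2.boxPoints(q)+[378,135]
X=np.array([onz("top",*b,.046) for b in B]); print("box",X,X.mean(0),np.linalg.norm(X-np.roll(X,1,0),axis=1))
# wrist w2 view: platform rim corners via scene later
```

```text
turn [-0.0005  0.0008  0.0002] shift [-0.1421 -0.3875  0.1334] | [-0.3253  0.0981  0.2695]
[0.2918 0.1918 1.4274] 0.014228522883866968
[  16   15   40   39 1406]
((35.27931213378906, 34.24827575683594), (37.28848648071289, 37.875709533691406), 86.633544921875)
[[ 0.6789 -0.1891  0.07  ]
 [ 0.6861 -0.2876  0.07  ]
 [ 0.589  -0.2931  0.07  ]
 [ 0.5819 -0.1951  0.07  ]] [ 0.634  -0.2413  0.07  ] [0.0972 0.0988 0.0973 0.0983]
box [[ 0.7122 -0.1588  0.046 ]
 [ 0.7241 -0.3094  0.046 ]
 [ 0.5533 -0.3198  0.046 ]
 [ 0.5417 -0.1706  0.046 ]] [ 0.6328 -0.2397  0.046 ] [0.1709 0.151  0.1712 0.1496]
```

The platform middle agrees across three measurements within 2 mm, at about (0.633,-0.2405). Lifting slightly and sliding out sideways.

{"api": "jog_arm", "payload": {
  "moves": [
    [1.5,-2.7,0,0,0,0],
    [1.5,-2.7,0,0,0,0],
    [1.5,-2.7,0,0,0,0],
    [1.5,-2.7,0,0,0,0],
    [0,0,0,0,0,0],
    [-0.5,-0.3,-5,0,0,0],
    [-1,-0.5,-10,0,0,0],
    [-1.5,-0.8,-15,0,0,0],
    [-2,-1,-20,0,0,0],
    [-2,-1,-20,0,0,0],
    [-2,-1,-20,0,0,0],
    [-2,-1,-20,0,0,0]
  ]
}}

```text
t: 23.55
tool_pos: [0.4994, 0.101, 0.0384]
tool_rot: [-1.506, -0.482, -0.308]
contact_force: [-0.3, 0.2, -3.2]
opening: 0.0145
```

{"api": "jog_arm", "payload": {
  "moves": [
    [-2,-1,-20,0,0,0],
    [-2,-1,-20,0,0,0],
    [-1.5,-0.8,-15,0,0,0],
    [-1,-0.5,-10,0,0,0],
    [2,-4,-5,0,0,0],
    [5,-9,0,0,0,0],
    [8,-14,0,0,0,0],
    [8,-14,0,0,0,0],
    [8,-14,0,0,0,0],
    [6,-11,0,0,0,0],
    [3,-6,0,0,0,0],
    [0,0,0,0,0,0]
  ]
}}

```text
t: 24.75
tool_pos: [0.5012, 0.032, 0.1227]
tool_rot: [-1.506, -0.485, -0.31]
contact_force: [-0.4, 0.0, -2.3]
opening: 0.0143
```

```bash
cat >> h.py <<'E'
def go2(z):
    p,r=panpos("grasp2.npy",(.5838,.2235,.012)); t=np.array([.633,-.2405,z]); s=ctrl.get_obs()
    print("pan",p,R.from_matrix(r).as_rotvec(),"go",1000*(t-p),"tool",1000*tool()[:3,:3].T@(t-p),s["contact_force"],s["q"],s["opening"])
E
python3 - <<'E'
from h import *
go2(.093)
a=ctrl.get_image("top")[:,:,::-1]; cv2.imwrite("pics/t11.png",a)
E
```

```text
pan [0.5852 0.0427 0.1081] [-0.0007 -0.0023  0.0005] go [  47.804  -283.2289  -15.0621] tool [   5.6824   21.39   -286.7768] [-0.4397  0.0198 -2.3367] [-0.157  -0.5124  2.3319  0.1734  0.8352 -1.9268] 0.014297727047692829
```

{"api": "jog_arm", "payload": {
  "moves": [
    [0.2,0.1,-5,0,0,0],
    [0.5,0.3,-10,0,0,0],
    [0.7,0.4,-15,0,0,0],
    [1,0.6,-20,0,0,0],
    [1,0.6,-20,0,0,0],
    [1,0.6,-20,0,0,0],
    [1,0.6,-20,0,0,0],
    [1,0.6,-20,0,0,0],
    [1,0.6,-20,0,0,0],
    [1,0.6,-20,0,0,0],
    [1,0.6,-20,0,0,0],
    [1,0.6,-20,0,0,0]
  ]
}}

```text
t: 26.0
tool_pos: [0.5356, -0.1766, 0.1196]
tool_rot: [-1.506, -0.48, -0.307]
contact_force: [0.6, -0.1, -3.5]
opening: 0.0141
```

{"api": "jog_arm", "payload": {
  "moves": [
    [1,0.6,-20,0,0,0],
    [1,0.6,-20,0,0,0],
    [0.7,0.4,-15,0,0,0],
    [0.5,0.3,-12,0,0,0],
    [0.2,0.1,-8,0,0,0],
    [0,0,0,0,0,0],
    [0,0,0,0,0,0],
    [0,0,0,0,0,0]
  ]
}}

```text
t: 26.8
tool_pos: [0.5484, -0.2488, 0.121]
tool_rot: [-1.505, -0.483, -0.308]
contact_force: [-0.4, -0.3, -3.8]
opening: 0.0141
```

Run:
```python
from h import *
go2(.078)
a=np.ascontiguousarray(ctrl.get_image("top")[:,:,::-1]); cv2.imwrite("pics/t12.png",a)
# rim in top view at predicted place
p,_=panpos("grasp2.npy",(.5838,.2235,.012)); print(proj("top",p+[0,0,.04]))
s=np.ascontiguousarray(ctrl.get_image("scene")[:,:,::-1]); cv2.imwrite("pics/s12.png",s); print(proj("scene",p+[0,0,.04]))
g=cv2.cvtColor(a,cv2.COLOR_BGR2HSV); u,v=proj("top",p+[0,0,.04]).astype(int)
m=((g[...,2]>150)&(g[...,1]<70)).astype(np.uint8); 
for r in range(v-26,v+28,4): print(r,''.join('#' if x else '.' for x in m[r,u-32:u+32]))
```

```text
pan [ 0.6324 -0.238   0.1061] [0.0001 0.0007 0.0009] go [  0.6161  -2.5155 -28.0534] tool [-13.3255  24.6939  -2.5194] [-0.3505 -0.2514 -3.7648] [-0.7194 -0.1346  2.0483  0.4651  0.9245 -2.6311] 0.014062965457811383
[417.4776 166.2875]
[394.9988 217.9197]
140 #####################################################...........
144 #####################################################...........
148 #####################################################...........
152 ####.###........########.###...............###########..........
156 ####.###......##############.........###.......#######..........
160 ####..###...################.......#########.....#####..........
164 ####..##...#######################......#####.....#####.........
168 ####........#############................#####....#####.........
172 ####........###########.........##############...######.........
176 ####..........#########################################.........
180 ####.............#######################################........
184 ######.###............#######################....#######........
188 ######..###...................##########################........
192 ######..############............#########################.......
```

Run:
```python
import cv2,numpy as np
t=cv2.imread("pics/t12.png")[125:215,370:460]; s=cv2.imread("pics/s12.png")[170:300,330:450]
cv2.imwrite("pics/c12.png",np.hstack([cv2.resize(t,(432,432),interpolation=cv2.INTER_CUBIC),cv2.resize(s,(360,390),interpolation=cv2.INTER_CUBIC)[:390].copy() if 0 else cv2.copyMakeBorder(cv2.resize(s,(360,390),interpolation=cv2.INTER_CUBIC),0,42,0,0,cv2.BORDER_CONSTANT)]))
```

```text
(no output)
```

View pics/c12.png

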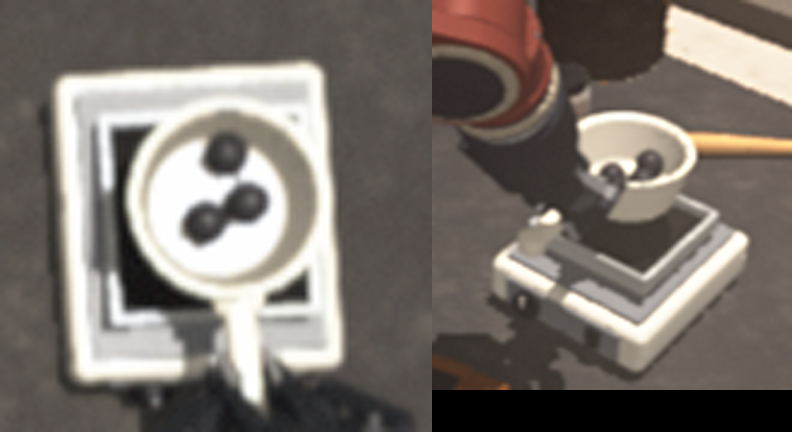

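Three balls are in the pan. Its rim is centred at crop (225,201), within about 1 px of prediction, and it sits centred over the mat. Lowering.

{"api": "jog_arm", "payload": {
  "moves": [
    [0,0,-2,0,0,0],
    [-1.5,2.6,-1.5,0,0,0],
    [-3,5.2,0,0,0,0],
    [-3,5.2,0,0,0,0],
    [-3,5.2,0,0,0,0],
    [-1.5,2.6,0,0,0,0],
    [-1,1.8,0,0,0,0],
    [0,0,0,0,0,0],
    [0,0,0,0,0,0]
  ]
}}

```text
t: 27.8
tool_pos: [0.5487, -0.2532, 0.0953]
tool_rot: [-1.506, -0.483, -0.309]
contact_force: [-0.5, -0.0, -2.9]
opening: 0.014
```

Run:
```python
from h import *
go2(.073)
```

```text
pan [ 0.6327 -0.2425  0.0804] [-0.0004  0.0002  0.    ] go [ 0.3169  1.9831 -7.4171] tool [-3.1282  6.7416  1.9524] [-0.4729 -0.0279 -2.8889] [-0.7257 -0.091   2.0568  0.4858  0.8797 -2.6677] 0.014010736821879602
```

{"api": "jog_arm", "payload": {
  "moves": [
    [-0.7,1.3,0,0,0,0],
    [-0.7,1.3,0,0,0,0],
    [-0.7,1.3,0,0,0,0],
    [-0.5,0.9,0,0,0,0],
    [0,0,0,0,0,0],
    [0,0,0,0,0,0]
  ]
}}

```text
t: 28.4
tool_pos: [0.5486, -0.2531, 0.0896]
tool_rot: [-1.506, -0.482, -0.308]
contact_force: [-0.4, 0.4, -2.7]
opening: 0.014
```

{"api": "jog_arm", "payload": {
  "moves": [
    [-0.3,0.6,0,0,0,0],
    [-0.3,0.6,0,0,0,0],
    [0,0,0,0,0,0],
    [0,0,0,0,0,0]
  ]
}}

```text
t: 28.8
tool_pos: [0.5488, -0.2532, 0.0884]
tool_rot: [-1.506, -0.482, -0.309]
contact_force: [-0.3, -0.6, -3.3]
opening: 0.014
```

Run:
```python
from h import *
go2(.073)
```

```text
pan [ 0.6328 -0.2424  0.0736] [-0.0003  0.0002  0.    ] go [ 0.2342  1.9453 -0.584 ] tool [0.1139 0.7263 1.9078] [-0.2767 -0.5678 -3.3414] [-0.7256 -0.0802  2.0598  0.4912  0.8676 -2.676 ] 0.01402348149334569
```

{"api": "jog_arm", "payload": {
  "moves": [
    [-0.3,0.6,0,0,0,0],
    [-0.3,0.6,0,0,0,0],
    [0,0,0,0,0,0],
    [0,0,0,0,0,0]
  ]
}}

```text
t: 29.2
tool_pos: [0.5492, -0.2534, 0.0877]
tool_rot: [-1.506, -0.483, -0.309]
contact_force: [-1.6, 0.1, 3.6]
opening: 0.0145
```

{"api": "jog_arm", "payload": {
  "moves": [
    [-0.3,0.5,0,0,0,0],
    [0,0,0,0,0,0],
    [0,0,0,0,0,0]
  ]
}}

```text
t: 29.5
tool_pos: [0.5493, -0.2535, 0.0875]
tool_rot: [-1.506, -0.484, -0.31]
contact_force: [-4.7, 0.9, 4.9]
opening: 0.0142
```

{"api": "jog_arm", "payload": {
  "moves": [
    [0.3,-0.5,0,0,0,0],
    [0,0,0,0,0,0],
    [0,0,0,0,0,0],
    [0,0,0,0,0,0],
    [0,0,0,0,0,0],
    [0,0,0,0,0,0],
    [0,0,0,0,0,0],
    [0,-15,0,0,0,0],
    [0,-30,0,0,0,0],
    [0,-40,0,0,0,0],
    [0,-40,0,0,0,0],
    [0,0,0,0,0,0]
  ],
  "grip": 80
}}

```text
t: 30.7
tool_pos: [0.4895, -0.2624, 0.2034]
tool_rot: [-1.514, -0.489, -0.314]
contact_force: [0.8, -0.4, 1.0]
opening: 0.0801
```

Run:
```python
from h import *
print(ctrl.get_obs()["contact_force"],ctrl.get_obs()["opening"])
P=np.array([.633,-.2405,.113]) # rim centre expected
a=np.ascontiguousarray(ctrl.get_image("top")[:,:,::-1]); cv2.imwrite("pics/t13.png",a)
u,v=proj("top",P); print("expected rim px",u,v, "r px",.052*518.65/(1.4069-.113))
g=cv2.cvtColor(a,cv2.COLOR_BGR2GRAY); crop=cv2.resize(g[int(v)-32:int(v)+32,int(u)-32:int(u)+32],None,fx=4,fy=4,interpolation=cv2.INTER_CUBIC)
c=cv2.HoughCircles(crop,cv2.HOUGH_GRADIENT,1,20,param1=120,param2=18,minRadius=72,maxRadius=92)
for q in c[0][:4]: 
    uu,vv=q[0]/4+int(u)-32,q[1]/4+int(v)-32; print(uu,vv,q[2]/4,onz("top",uu,vv,.113))
# balls: dark blobs in the pan
d=(g<90).astype(np.uint8); yy,xx=np.ogrid[:400,:640]; d[(xx-u)**2+(yy-v)**2>15**2]=0
n,l,st,cc=cv2.connectedComponentsWithStats(d)
print([(st[i,4],cc[i].round(1)) for i in range(1,n)])
# knob and jar check vs before
b=cv2.imread("pics/top0.png")
for x,y,w,h in((296,98,60,32),): print("jar diff",np.abs(a[y:y+h,x:x+w].astype(int)-b[y:y+h,x:x+w]).mean())
# handle in wrist view
T=wristT(); im=np.ascontiguousarray(ctrl.get_image("wrist")[:,:,::-1]); cv2.imwrite("pics/w13.png",im)
```

```text
[ 0.8328 -0.3526  1.045 ] 0.08012376981625795
expected rim px 416.0304320166978 167.64000378347401 r px 20.84380554911508
416.875 167.375 20.65 [ 0.6337 -0.2426  0.113 ]
[(np.int32(45), array([415.9, 157.9])), (np.int32(79), array([415.6, 170.1]))]
jar diff 1.5078125
```

```bash
python3 -c "
from station import ctrl
print(ctrl.get_obs()['t'],ctrl.finish_job())"
```

```text
the job is handed in; nothing more can be done
30.8 None
```

I put the pan under the spout, turned the knob three clicks, and stood the charged pan on the shaker's platform. I let go, moved clear, and handed the job in at about 30.8 s; no verdict was reported.

**Last checks**
- **Pan position:** the top view puts the pan's rim centre about 2 mm from the measured middle of the platform. I felt contact with the mat at the expected height. I did not measure the final tilt separately after letting go.
- **Balls:** three balls were seen in the pan just above the platform. After release, the image showed two dark patches, one the size of one ball and the other about two merged. Four balls were counted still in the dispenser.
- **Knob:** after release, its white line pointed straight down the slope, half a turn from the start.
- **Jars:** their part of the top view is unchanged from the first picture.
- **Arm:** the gripper is open and clear, with contact force close to zero.

No check failed. Three estimates of the platform's middle differed by about 2 mm. The knob needed one re-grip because the first grip was about 3 mm off-centre.

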